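# Hold a terminal board on the sprung probes of a test jig

### The arm

A 6-joint arm with a two-finger parallel gripper is mounted at the origin on a cart in front of the work surface, level with it; the furniture and walls round the work are solid. World frame = base frame: x ahead of the robot, y to its left, z up, the work surface at z = 0. Lengths are in m, angles in rad, forces in N, time in s.
With the tool pointing down it reaches from about 0.25 to 0.725 m from the base axis. Payload 4 kg.
Tool frame: the origin (TCP) lies between the finger pads, 19 mm behind the fingertips; this is the grasp point; z points along the fingers, y is the line along which they close (so a half turn about z gives the same grasp; the last joint's range is limited). The gripper opens to 85 mm and grips with 20 to 120 N. Pads are 22 mm wide; open, the fingers measure 114 mm over their backs; the gripper's body (76 mm by 85 mm) begins 54 mm behind the grasp point. The pads swing forward as they close: fully open they stand 13 mm farther back than shut.
Start: joints at [1.333, 0.241, 0.005, 1.335, 0, 1.571], TCP at [0.118, 0.486, 0.25] pointing down, gripper open.
Joint ranges: [-2.72, 2.72], [-1.05, 1.87], [-1.09, 1.28], [-1.99, 2.15], [-1.42, 1.44], [-3.14, 3.14]. Speed limits (rad/s): [2.79, 2.79, 3.14, 3.14, 3.14, 3.14].

### API

Orientations are given as a unit quaternion [x, y, z, w].
In Python, from workcell import get_obs, imaging, workorder gives the robot as it stands.
- The arm moves only by the tool pendant, called after "Emit:" in YAML: its name, and indented under it one key for each argument. Schema: {"type":"object","properties":{"rows":{"type":"array","items":{"type":"number"},"minItems":7,"maxItems":70},"only":{"type":"string"},"quiet":{"type":"boolean"},"lines":{"type":"string"}},"required":["rows"],"additionalProperties":false}. rows is one flat list of numbers that holds 1 to 10 rows one after another, with no inner brackets; each row has 7 numbers: a rotation vector rx, ry, rz in shares of pi rad (1.0 is pi rad), then dx, dy, dz in normalised numbers (1 is 1 m), then the finger opening in m; each row is the pose to reach, as a shift and turn from the pose commanded when the call began, along the tool's axes at that moment; what a row does not reach only later rows make up. A row lasts 1/8 s, in which the tool goes at most 0.0625 m and 0.188 rad, less where a joint would pass 70% of its speed; a pose out of reach is approached as far as the arm can. The fingers move at their own pace and stop on an object; the grip force is fixed at half the most. Time passes only in rows, so rows that do not move let the fingers close. The tool returns the time, the measured TCP pose, the force, the opening and the grip force at its end. only (a regular expression) keeps the lines of the reply that match it, lines (a string "A,B") keeps lines A to B, and quiet returns only ok. No shift or turn number may pass 1 either way. Input that does not fit is refused with a message, and nothing moves.
- get_obs(): the state, without advancing time (a new reading comes with each control period).
- imaging.camera(name): name is "scene" or "top" or "wrist"; returns (picture, depth): 384x512x3 uint8, red, green, blue; 384x512 float32, m along the optical axis (not along the pixel's ray), 0 where there is no reading.
- imaging.calibration(name): a dict with "mtx" (3x3 intrinsics, pixels), "R" (3x3) and "t" (3): a world point X has camera coordinates R X + t. Camera axes: x right, y down, z forward; pixel columns grow to the right and rows downward; lengths in m; the calibration is good to about 2 mm. A picture is of the moment at which its call begins: read the wrist's pose just before it. calibration takes no time and is no camera call; for the wrist camera it gives the pose at the moment of the call.
- workorder.job_done(): hands the job in; it is judged then, once.
The state is a dict: "clock": time; "joint_pos": joint angles; "joint_vel": joint speeds; "tau": joint torques, N m; "eef_pos": TCP position; "tool_rot": TCP orientation; "ft_force": force on the tool from outside, world axes, zero at the start; "ft_torque": the same for the moment, N m; "grip_width": finger opening in m; "grasp_force": force on a finger pad.
Only numpy, scipy, OpenCV 4.12 (cv2) and the standard library are available. Lean on these libraries where they do the work, as an engineer would, in place of code of your own. Each camera call takes 0.05 s, during which the arm holds its last target. There are 200 camera calls.

### The job

Test the green terminal board: lay it component side up and flat in the nest of the probe jig, its two rows of screw terminals across the jig (either way round), and let go of it. Then pull the jig's orange handle out against its spring until the probes press on the board and the red pointer stands in the green zone of the scale, never so far as to overdrive the probes in the red zone, and finish while still holding the handle there: the program ends with the fingers on the handle and the pointer in the green. Leave the other things on the table where they are.

Things in the scene. Friction and masses are not known exactly. Their poses are not given: they have to be found in the camera images.
- terminal_board: loose green circuit board, 78 mm (its x) by 62 mm (its y), 21 mm tall, 52 g; origin mid underside, z up. Solid board 2 to 4 mm above the origin (on a surface the origin is 2 mm under it). Two rows of screw terminals along x at |y| 22 to 30 mm, 4 to 14 mm up; black module between, top 17 to 21 mm up. Grasp across y at mid length: 62 mm over the board's edges.
- jig: spring-return probe jig, fixed to the table: aluminium base plate x -55 to +135 mm, y +-53 mm, top 14 mm above the table, grey nest block, blue carriage with black probe block behind, orange pull handle in front. Origin on the table under the nest's middle; its x points from handle to carriage, z up. Highest parts: handle 67 mm, carriage and scale 48 mm, rear header 53 mm.
- nest (a point): middle of the nest's grey deck, 30 mm above the table, axes as the jig's. Seated, the board lies flat on the deck, its x along the nest's y (or half turned), its origin 2 mm under this point, 1.5 mm play all round between six black locators that rise 15 mm above the deck, the top 8 mm flared as lead-in. Deck 50 mm in x: the board overhangs it 6 mm front and rear.
- front_stops (a point): mid between the two front stops, on their inner faces, at deck height. Front stops at |y| 26 to 39 mm, 7 mm thick; rear locators 65 mm behind at |y| 32 to 39 mm; side lugs beside the nest. For |y| under 26 mm front and rear are open for fingers beside the board down to 24 mm above the table; with the slide home there are 38 mm free ahead of the board, 31 mm behind (to the probes).
- draw_slide (a joint): how far handle and carriage are pulled out along the jig's -x, m: 0 home, end stop 0.048. Spring back to home about 2.5 N at 0, 8.5 N at 0.039; goes home by itself when let go. Probes reach a seated board at 0.033 to 0.035 and shift it up to 3 mm on to the front stops. Pointer in the green zone 0.0365 to 0.0415, red beyond; from 0.0445 the probes are overdriven.
- handle_grip (a point): middle of the handle's orange grip bar, axes as the jig's, moves with the slide: 13 mm thick in x, 60 mm long in y, 18 mm tall (49 to 67 mm above the table), on a steel post 10 x 14 mm under its middle. At home 76 mm ahead (-x) of the nest's middle. Free in front of it, and 29 mm behind it, down to 22 mm above the table.
- pull_handle: the sliding part of the jig: orange bar and steel post (which the fingers hold at the end), draw bar and carriage in one; origin at home the jig's origin, 76 mm behind and 58 mm under point handle_grip
- pointer (a point): tip of the thin red pointer on the carriage's left (+y) end, over the scale rail's middle, 48 mm above the table; moves with the slide
- green_mark (a point): middle of the 5 mm long green zone on top of the scale rail at the jig's left (+y) side, axes as the jig's; white scale behind it (+x), red ahead (-x). At home the pointer is 39 mm behind it in x.
- probes: row of eight brass sprung probes, 5.5 mm pitch, pointing to -x from the probe block, 34.5 mm above the table, tips 63 mm behind the nest's middle at home; they move with the slide and give up to 9 mm: about 0.5 N at first touch, 0.3 N more per mm. Body origin at home: the jig's origin.
- stepper_1: bystander: small geared stepper motor, 28 x 43 x 32 mm, origin at the middle of its underside; leave it alone
- stepper_2: bystander: second such stepper motor, 28 x 43 x 32 mm, origin at the middle of its underside; leave it alone
- driver_board_1: bystander: small green motor driver board, 32 x 35 x 12 mm, origin at the middle of its underside; leave it alone
- driver_board_2: bystander: second such driver board, 32 x 35 x 12 mm, origin at the middle of its underside; leave it alone
- module_tray: bystander: processor module on a grey foam strip, 37 x 62 x 17 mm, origin at the middle of its underside; leave it alone
- precision_screwdriver: bystander: yellow and black precision screwdriver lying on the table, 16 x 126 x 16 mm, origin at the middle of its underside; leave it alone
- wick_reel_2: bystander: blue solder wick reel lying flat, 45 x 45 x 10 mm, origin at the middle of its underside; leave it alone

How it is judged:
On the way, in this order (a step that is already met when the one before it is completed fails the run):
1. the terminal board lies flat in the jig's nest, let go, with the slide still home (x of terminal_board in the frame of nest between -0.004 and 0.004 m and y of terminal_board in the frame of nest between -0.004 and 0.004 m and z of terminal_board in the frame of nest below 0.0005 m and angle between the x axis of terminal_board and the y axis of nest, either way round below 0.07 rad and angle between terminal_board's own z axis and vertical below 0.05 rad and contact force between the fingers and terminal_board below 0.05 N and value of joint draw_slide below 0.004 m), for 0.3 s.
2. the slide is pulled out by the fingers on its handle until the probes press on the seated board (x of terminal_board in the frame of nest between -0.004 and 0.004 m and y of terminal_board in the frame of nest between -0.004 and 0.004 m and z of terminal_board in the frame of nest below 0.0005 m and angle between the x axis of terminal_board and the y axis of nest, either way round below 0.07 rad and angle between terminal_board's own z axis and vertical below 0.05 rad and value of joint draw_slide above 0.03 m and contact force between probes and terminal_board above 0.2 N and contact force between the fingers and pull_handle above 2 N), for 0.1 s.
At the end, for the whole second after the job is handed in: Board flat on the deck of the nest (within 4 mm, 4 degrees), not touched by the fingers; fingers on the handle with over 3 N (tool point within 90 mm of the grip bar), slide at rest 36 to 42 mm out (pointer in the green), probes pressing on the board with over 0.5 N (x of terminal_board in the frame of nest between -0.004 and 0.004 m and y of terminal_board in the frame of nest between -0.004 and 0.004 m and z of terminal_board in the frame of nest below 0.0005 m and angle between the x axis of terminal_board and the y axis of nest, either way round below 0.07 rad and angle between terminal_board's own z axis and vertical below 0.05 rad and value of joint draw_slide between 0.036 and 0.042 m and velocity of joint draw_slide between -0.01 and 0.01 m/s and contact force between probes and terminal_board above 0.5 N and contact force between the fingers and pull_handle above 3 N and distance between the grasp point and handle_grip below 0.09 m and contact force between the fingers and terminal_board below 0.05 N); the arm keeps its last pose, push and grip.
It fails at once if the slide is pulled into the red zone so far that the probes are overdriven (past 44.5 mm) (value of joint draw_slide above 0.0445 m).
It fails at once if another thing on the table is moved by more than 25 mm (distance of any of stepper_1, stepper_2, driver_board_1, driver_board_2, module_tray, precision_screwdriver, wick_reel_2 from where it was at the start of the episode above 0.025 m).
It also fails if it takes over 48 s, if anything falls off the work surface, if the arm or the gripper's body presses on something with over 40 N, if the wrist force passes 120 N, or if a joint passes its speed limit or range.

## Working session

There is one attempt and no reset: what is moved stays moved. The work goes in short steps, Python scripts to look and compute and a tool call to move; the robot and the scene stay as the last step left them, time stands still between calls to the robot, and variables do not carry over. Pictures are saved under pics/ and viewed, at most 10 in all, crops included, and the job is handed in when it is done.

```bash
mkdir -p pics
```

Create h.py:
```python
import numpy as np, cv2
from workcell import get_obs, imaging, workorder
from scipy.spatial.transform import Rotation as R
def snap(n,f):
    p,d=imaging.camera(n); c=imaging.calibration(n)
    cv2.imwrite(f'pics/{f}.png',p[:,:,::-1]); np.savez(f'{f}.npz',p=p,d=d,K=c['mtx'],R=c['R'],t=c['t'])
def load(f): return np.load(f+'.npz')
def px(z,u,v,h=None):
    "pixel to world, by depth or by plane height h"
    ray=np.linalg.inv(z['K'])@[u,v,1]; Rm=z['R']; o=-Rm.T@z['t'].ravel(); w=Rm.T@ray
    s=z['d'][int(v),int(u)] if h is None else (h-o[2])/w[2]
    return o+s*w
def tool(p):
    "world point to shift in tool axes"
    o=get_obs(); return R.from_quat(o['tool_rot']).inv().apply(np.array(p)-o['eef_pos'])
```

Run:
```python
from h import *
snap('top','top0'); snap('scene','scene0')
o=get_obs(); print(o['eef_pos'],R.from_quat(o['tool_rot']).as_matrix().round(3),o['clock'])
z=load('top0'); print(z['K'],z['R'].round(3),z['t'])
cv2.imwrite('pics/top0b.png',cv2.resize(cv2.imread('pics/top0.png'),(800,600),interpolation=cv2.INTER_CUBIC))
```

```text
[0.1176691  0.48538655 0.2491867 ] [[-0.972  0.236 -0.   ]
 [ 0.236  0.972 -0.002]
 [-0.    -0.002 -1.   ]] 0.1
[[362.50807606   0.         258.20150303]
 [  0.         362.50807606 188.29812983]
 [  0.           0.           1.        ]] [[-0.022 -1.     0.003]
 [-0.975  0.02  -0.221]
 [ 0.221 -0.008 -0.975]] [0.09055808 0.55092748 0.80288006]
```

View pics/top0b.png

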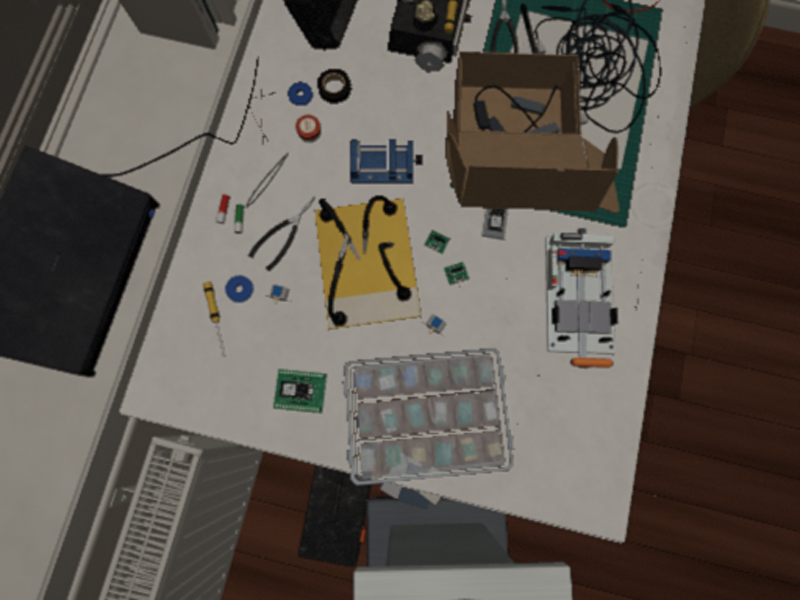

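View pics/scene0.png

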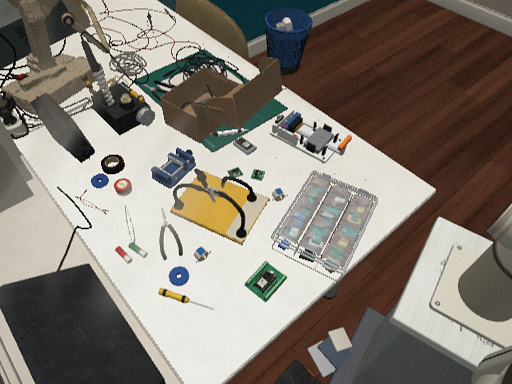

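The top view shows the board at (300,391) and the jig at (583,300) of the 800x600 enlargement, with its handle towards the robot. I'll enlarge both to measure them.

Run:
```python
from h import *
z=load('top0'); im=z['p'][:,:,::-1]
a=cv2.resize(im[225:275,165:220],None,fx=7,fy=7,interpolation=cv2.INTER_CUBIC)
b=cv2.resize(im[145:240,340:405],None,fx=6,fy=6,interpolation=cv2.INTER_CUBIC)
c=np.zeros((570,800,3),np.uint8); c[:350,:385]=a; c[:570,400:790]=b
cv2.imwrite('pics/crop0.png',c)
print('board',px(z,192,250),px(z,192,250,.01)); print('handle',px(z,380,232),px(z,380,232,.067))
for n,u,v in [('nest',373,202),('base',354,225)]: print(n,px(z,u,v))
hsv=cv2.cvtColor(im,cv2.COLOR_BGR2HSV)
for n,lo,hi,(y0,y1,x0,x1) in [('board',(40,80,30),(90,255,255),(225,275,165,220)),('handle',(3,150,120),(16,255,255),(220,245,355,405))]:
    m=cv2.inRange(hsv[y0:y1,x0:x1],lo,hi); q=np.argwhere(m)[:,::-1].astype(np.float32)
    print(n,len(q),cv2.minAreaRect(q),q.min(0)+[x0,y0],q.max(0)+[x0,y0])
```

```text
board [0.41336073 0.2416136  0.01712825] [0.4137744  0.24286859 0.01      ]
handle [ 0.44205404 -0.19954601  0.06832714] [ 0.44218131 -0.19999825  0.067     ]
nest [ 0.51935342 -0.20225865  0.03062036]
base [ 0.46779159 -0.16016686 -0.00289845]
board 424 ((26.43902587890625, 24.548782348632812), (30.81039810180664, 24.40536880493164), 6.34019136428833) [175. 237.] [208. 263.]
handle 103 ((23.98129653930664, 11.374066352844238), (24.069931030273438, 4.244697570800781), 2.862405300140381) [367. 229.] [391. 234.]
```

View pics/crop0.png

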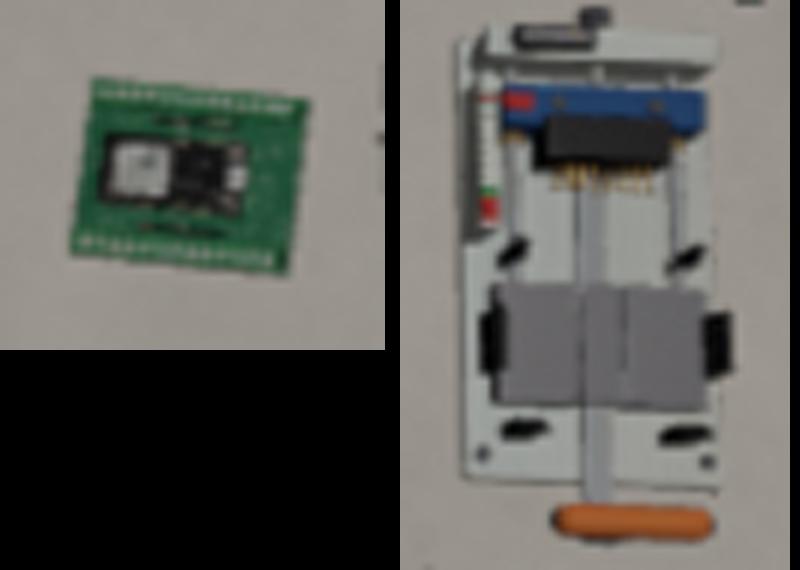

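The crop shows the board's corners at about (93,80), (308,100), (288,273) and (70,255), component side up, with its terminal rows across the image. The jig is almost square to the world: deck corners (491,283), (706,288), (706,408) and (495,403), handle ends (553,520) and (712,523). Next I'll work out positions.

Run:
```python
from h import *
z=load('top0')
A=lambda u,v:(165+u/7-.43,225+v/7-.43)
B=lambda u,v:(340+(u-400)/6-.42,145+v/6-.42)
c=np.array([px(z,*A(*q),h=.004) for q in [(93,80),(308,100),(288,273),(70,255)]]); print(c.round(4),c.mean(0))
e=(c[1]+c[2]-c[0]-c[3]); print('board x dir deg',np.degrees(np.arctan2(e[1],e[0])),np.linalg.norm(e)/2, np.linalg.norm(c[0]+c[1]-c[2]-c[3])/2)
d=np.array([px(z,*B(*q),h=.03) for q in [(491,283),(706,288),(706,408),(495,403)]]); print(d.round(4),d.mean(0))
e=np.array([px(z,*B(*q),h=.06) for q in [(553,520),(712,523)]]);print(e, e.mean(0))
g=np.array([px(z,*B(*q),h=.014) for q in [(462,475),(718,491),(455,38),(718,38)]]);print('base',g)
bm=c.mean(0); nm=d.mean(0)
print('tool shift to 0.2 over board',tool([bm[0],bm[1],.2]))
```

```text
[[0.4491 0.2795 0.004 ]
 [0.4404 0.2036 0.004 ]
 [0.3808 0.21   0.004 ]
 [0.3886 0.2858 0.004 ]] [0.41471665 0.24472467 0.004     ]
board x dir deg -96.17474685228908 0.07632619500204113 0.0603824660009723
[[ 0.5461 -0.1597  0.03  ]
 [ 0.5422 -0.2481  0.03  ]
 [ 0.4924 -0.243   0.03  ]
 [ 0.4962 -0.1573  0.03  ]] [ 0.51922187 -0.20201464  0.03      ]
[[ 0.44534286 -0.16778867  0.06      ]
 [ 0.44286364 -0.22941847  0.06      ]] [ 0.44410325 -0.19860357  0.06      ]
base [[ 0.46912717 -0.14575881  0.014     ]
 [ 0.4603089  -0.25038189  0.014     ]
 [ 0.65748748 -0.15737712  0.014     ]
 [ 0.65514533 -0.27061418  0.014     ]]
tool shift to 0.2 over board [-0.34538368 -0.16381057  0.04950693]
```

Careful with the scale: turns go in shares of pi rad. That gives: 1.44 rad / 3.1416 = 0.4584.

Emit:
pendant:
  rows: [0,0,0.4584,-0.345,-0.164,0.05,0.085,0,0,0.4584,-0.345,-0.164,0.05,0.085,0,0,0.4584,-0.345,-0.164,0.05,0.085,0,0,0.4584,-0.345,-0.164,0.05,0.085,0,0,0.4584,-0.345,-0.164,0.05,0.085,0,0,0.4584,-0.345,-0.164,0.05,0.085,0,0,0.4584,-0.345,-0.164,0.05,0.085,0,0,0.4584,-0.345,-0.164,0.05,0.085,0,0,0.4584,-0.345,-0.164,0.05,0.085,0,0,0.4584,-0.345,-0.164,0.05,0.085]

```text
clock: 1.35
eef_pos: [0.4142, 0.2454, 0.1998]
tool_rot: [0.743, 0.669, -0.0, -0.0]
ft_force: [0.2, 0.7, -0.1]
grip_width: 0.0848
grasp_force: 0.0
```

Run:
```python
from h import *
o=get_obs(); print(o['clock'],o['eef_pos'],R.from_quat(o['tool_rot']).as_matrix().round(3),o['joint_pos'].round(2) if hasattr(o['joint_pos'],'round') else o['joint_pos'])
snap('wrist','w1')
cv2.imwrite('pics/w1b.png',cv2.resize(cv2.imread('pics/w1.png'),(800,600)))
```

```text
1.35 [0.41415482 0.24535516 0.19980856] [[ 0.105  0.995 -0.   ]
 [ 0.995 -0.105 -0.   ]
 [-0.    -0.    -1.   ]] [ 0.53  0.23 -0.14  1.2   0.    2.21]
```

View pics/w1b.png

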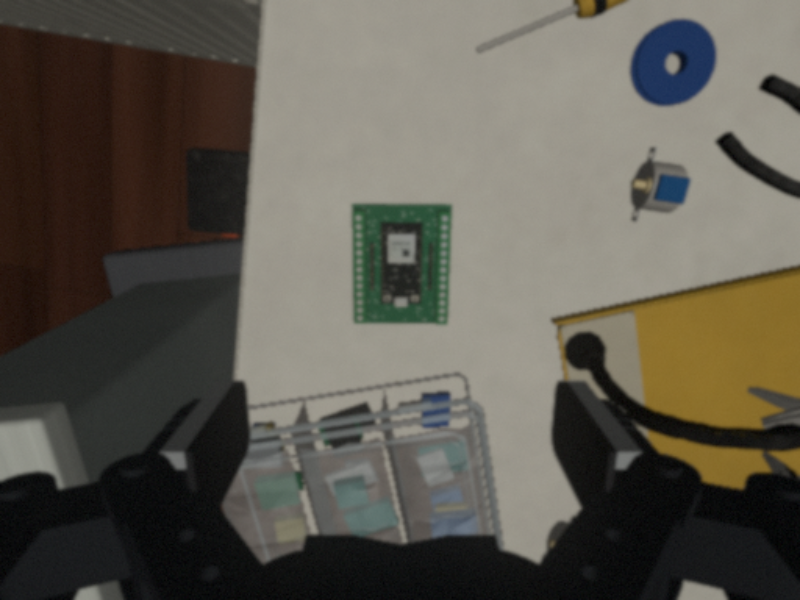

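Board corners in the wrist view are (352,204), (452,205), (448,323), (355,323), lying along the tool as wanted; the organizer box is near the hand side.

Run:
```python
from h import *
z=load('w1'); s=.64
for h in (.004,):
    c=np.array([px(z,u*s-.2,v*s-.2,h=h) for u,v in [(352,204),(452,205),(448,323),(355,323)]]); print(c.round(4),c.mean(0))
e=(c[3]+c[2]-c[0]-c[1]);f=(c[1]+c[2]-c[0]-c[3]); print(np.degrees(np.arctan2(e[1],e[0])),np.degrees(np.arctan2(f[1],f[0])),np.linalg.norm(e)/2,np.linalg.norm(f)/2)
for u,v in [(400,330),(300,340),(450,380),(470,400),(350,400),(400,250)]: print('pt',px(z,u*s,v*s).round(3))
print(tool([*c.mean(0)[:2],.02]))
```

```text
[[0.389  0.2854 0.004 ]
 [0.4499 0.2784 0.004 ]
 [0.4415 0.2025 0.004 ]
 [0.381  0.2088 0.004 ]] [0.41531481 0.24378173 0.004     ]
-96.15141758248826 -6.225388853878301 0.07670076843627621 0.061056038197610754
pt [ 0.41   0.199 -0.001]
pt [ 0.342  0.199 -0.   ]
pt [ 0.44   0.159 -0.001]
pt [0.448 0.17  0.051]
pt [ 0.37   0.151 -0.002]
pt [0.416 0.256 0.017]
[-0.0015208   0.00138052  0.17991402]
```

In the tool's units: 0.003 rad / 3.1416 = 0.001.

Emit:
pendant:
  rows: [0,0,0.001,-0.0015,0.0014,0.06,0.072,0,0,0.001,-0.0015,0.0014,0.12,0.072,0,0,0.001,-0.0015,0.0014,0.165,0.072,0,0,0.001,-0.0015,0.0014,0.168,0.072,0,0,0.001,-0.0015,0.0014,0.171,0.072,0,0,0.001,-0.0015,0.0014,0.174,0.072,0,0,0.001,-0.0015,0.0014,0.176,0.072]

```text
clock: 2.28
eef_pos: [0.4168, 0.2443, 0.0254]
tool_rot: [0.745, 0.667, 0.002, 0.0]
ft_force: [-0.3, 0.2, -0.3]
grip_width: 0.0719
grasp_force: 0.0
```

Emit:
pendant:
  rows: [0,0,0,0,0,0.002,0.07,0,0,0,0,0,0.004,0.07]

```text
clock: 2.52
eef_pos: [0.4159, 0.2438, 0.0203]
tool_rot: [0.745, 0.667, 0.0, 0.0]
ft_force: [0.5, 0.8, -1.0]
grip_width: 0.07
grasp_force: 0.0
```

Emit:
pendant:
  rows: [0,0,0,0,0,0.002,0.07,0,0,0,0,0,0.002,0.07]

```text
clock: 2.78
eef_pos: [0.4155, 0.2435, 0.0178]
tool_rot: [0.745, 0.667, -0.0, -0.0]
ft_force: [0.9, -0.1, 0.0]
grip_width: 0.0702
grasp_force: 0.0
```

Emit:
pendant:
  rows: [0,0,0,0,0,0.002,0.07,0,0,0,0,0,0.002,0.07]

```text
clock: 3.02
eef_pos: [0.4155, 0.2435, 0.0158]
tool_rot: [0.745, 0.667, -0.0, -0.0]
ft_force: [1.2, 0.2, -0.4]
grip_width: 0.0699
grasp_force: 0.0
```

Run:
```python
from h import *
snap('wrist','w2')
cv2.imwrite('pics/w2b.png',cv2.resize(cv2.imread('pics/w2.png')[150:384],None,fx=1.56,fy=1.56,interpolation=cv2.INTER_CUBIC))
```

```text
(no output)
```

View pics/w2b.png

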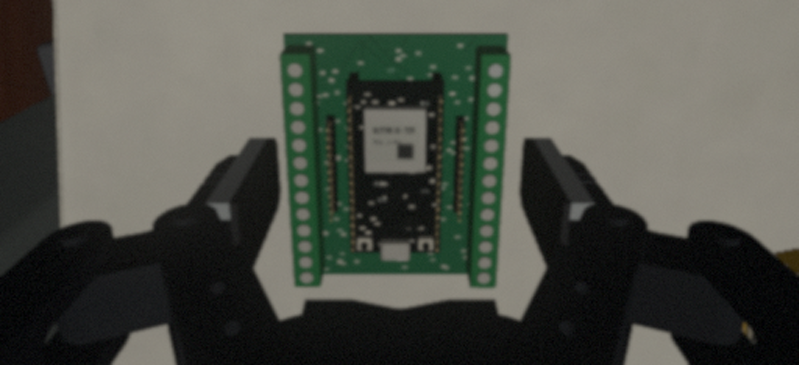

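The fingers straddle the board symmetrically (gaps of about 10 px on each side, finger pads near rows 140-230). I'll go a little lower and close.

Emit:
pendant:
  rows: [0,0,0,0,0,0.002,0.07,0,0,0,0,0,0.002,0.07,0,0,0,0,0,0.002,0.05,0,0,0,0,0,0.002,0.05,0,0,0,0,0,0.002,0.05,0,0,0,0,0,0.002,0.05]

```text
clock: 3.82
eef_pos: [0.4158, 0.2437, 0.0146]
tool_rot: [0.745, 0.667, 0.0, 0.0]
ft_force: [-1.3, -0.9, 5.8]
grip_width: 0.0585
grasp_force: 64.8
```

Emit:
pendant:
  rows: [0,0,0,0,0,-0.01,0.05,0,0,0,0,0,-0.05,0.05,0,0,0,0,0,-0.11,0.05,0,0,0,0,0,-0.17,0.05,0,0,0,0,0,-0.235,0.05,0,0,0,0,0,-0.235,0.05]

```text
clock: 4.58
eef_pos: [0.4183, 0.2452, 0.2551]
tool_rot: [0.745, 0.667, 0.006, 0.001]
ft_force: [0.5, -0.1, -0.6]
grip_width: 0.0591
grasp_force: 64.8
```

Emit:
pendant:
  rows: [0,0,-0.0191,-0.529,0.163,0,0.05,0,0,-0.0191,-0.529,0.163,0,0.05,0,0,-0.0191,-0.529,0.163,0,0.05,0,0,-0.0191,-0.529,0.163,0,0.05,0,0,-0.0191,-0.529,0.163,0,0.05,0,0,-0.0191,-0.529,0.163,0,0.05,0,0,-0.0191,-0.529,0.163,0,0.05,0,0,-0.0191,-0.529,0.163,0,0.05,0,0,-0.0191,-0.529,0.163,0,0.05,0,0,-0.0191,-0.529,0.163,0,0.05]

```text
clock: 5.82
eef_pos: [0.5188, -0.3035, 0.2463]
tool_rot: [0.726, 0.687, -0.001, -0.001]
ft_force: [-0.9, 0.3, -1.1]
grip_width: 0.0585
grasp_force: 64.7
```

Emit:
pendant:
  rows: [0,0,0,0,0,0,0.05,0,0,0,0,0,0,0.05]

```text
clock: 6.08
eef_pos: [0.5194, -0.2986, 0.2488]
tool_rot: [0.724, 0.69, -0.0, -0.001]
ft_force: [0.6, 0.9, -0.4]
grip_width: 0.0585
grasp_force: 64.7
```

Run:
```python
from h import *
o=get_obs(); print(o['eef_pos'],o['joint_pos'])
snap('wrist','w3')
cv2.imwrite('pics/w3b.png',cv2.resize(cv2.imread('pics/w3.png'),(800,600),interpolation=cv2.INTER_CUBIC))
```

```text
[ 0.51936878 -0.29855315  0.24884393] [-5.21821755e-01  4.42826514e-01  2.90779121e-01  1.41980653e+00
  2.29038627e-04  1.09730777e+00]
```

View pics/w3b.png

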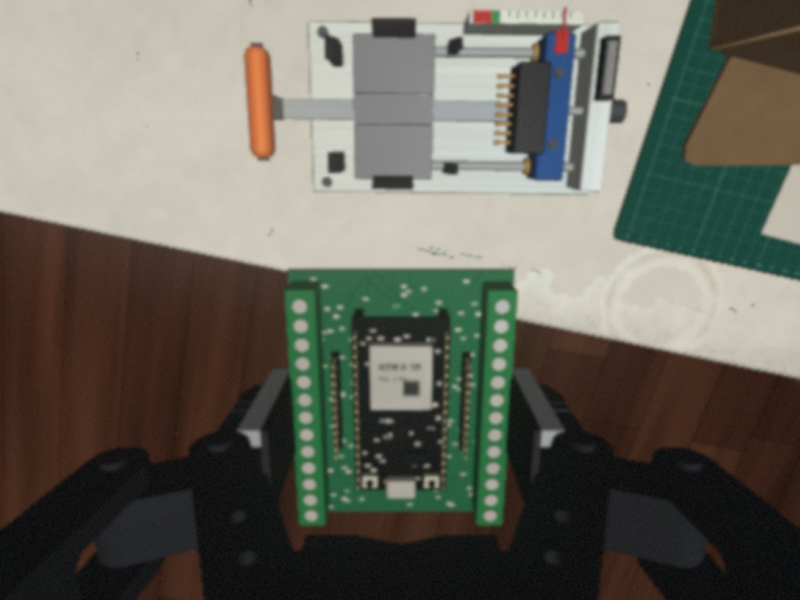

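The view shows the board held level (top edge row 270, columns 290-514), and the jig behind it: deck corners (353,34), (434,33), (432,178), (355,180), handle ends (257,43) and (262,157), front stops (333,52) and (336,161).

Run:
```python
from h import *
z=load('w3'); s=.64; P=lambda u,v,h=None:px(z,u*s-.2,v*s-.2,h)
a=lambda v:np.degrees(np.arctan2(v[1],v[0])).round(2)
d=np.array([P(*q,h=.03) for q in [(353,34),(434,33),(432,178),(355,180)]]); print('deck',d.round(4).tolist(),d.mean(0),a(d[1]-d[0]),a(d[2]-d[3]),a(d[0]-d[3])-90,a(d[1]-d[2])-90)
b=np.array([P(*q,h=.014) for q in [(309,23),(600,193),(315,191)]]); print('base',b.round(4).tolist(),a(b[0]-b[2])-90,a(b[1]-b[2]))
e=np.array([P(*q,h=.058) for q in [(257,43),(262,157)]]);print('handle',e.round(4).tolist(),e.mean(0),a(e[0]-e[1])-90)
f=np.array([P(*q,h=.045) for q in [(341,42),(344,153)]]);print('stops',f.round(4).tolist(),a(f[0]-f[1])-90)
print('depth deck',P(395,70),P(395,160),'handle',P(259,100),'base',P(340,110))
# held board in tool axes
o=get_obs(); T=R.from_quat(o['tool_rot']).inv(); q=[]
for u,v in [(310,278),(490,278),(400,275),(345,290),(455,290),(400,508),(335,505),(465,505),(330,400),(470,400)]:
    q.append(T.apply(P(u,v)-o['eef_pos']))
q=np.array(q); print(q.round(4)); 
A=np.c_[q[:,:2],np.ones(len(q))]; k=np.linalg.lstsq(A,q[:,2],rcond=None)[0]; print('plane tool z',k)
h=o['eef_pos'][2]-k[2]
c=np.array([T.apply(P(u,v,h)-o['eef_pos']) for u,v in [(289,270),(515,270)]]+[T.apply(P(400,512,h)-o['eef_pos'])]); print('edges tool',c.round(4), 'tool y yaw',a(R.from_quat(o['tool_rot']).as_matrix()[:,1]))
```

```text
deck [[0.4979, -0.1612, 0.03], [0.5467, -0.1629, 0.03], [0.5429, -0.2481, 0.03], [0.4929, -0.247, 0.03]] [ 0.52009338 -0.20480449  0.03      ] -2.06 -1.24 -3.280000000000001 -2.530000000000001
base [[0.4695, -0.1504, 0.014], [0.6583, -0.2644, 0.014], [0.4637, -0.2539, 0.014]] -3.230000000000004 -3.09
handle [[0.4463, -0.1687, 0.058], [0.4417, -0.2298, 0.058]] [ 0.44396533 -0.19923049  0.058     ] -4.329999999999998
stops [[0.4917, -0.168, 0.045], [0.4887, -0.2298, 0.045]] -2.819999999999993
depth deck [ 0.52216419 -0.18237778  0.03000083] [ 0.51950963 -0.23570622  0.03080753] handle [ 0.44630585 -0.19932031  0.06809883] base [ 0.48559155 -0.20318417  0.02059299]
[[ 0.0362 -0.0238  0.0117]
 [ 0.036   0.025   0.0129]
 [ 0.0369  0.0005  0.0124]
 [ 0.0326 -0.0146  0.0127]
 [ 0.0326  0.0155  0.0127]
 [-0.0379  0.0005  0.0128]
 [-0.0366 -0.0197  0.0125]
 [-0.037   0.0208  0.0131]
 [-0.0011 -0.0201  0.0136]
 [ 0.0034  0.0197  0.0049]]
plane tool z [-0.00266969 -0.03951484  0.01195519]
edges tool [[ 0.0384 -0.0294  0.012 ]
 [ 0.0384  0.0314  0.012 ]
 [-0.0387  0.0005  0.0119]] tool y yaw -2.75
```

In the tool's units: 0.004 rad / 3.1416 = 0.0013.

Emit:
pendant:
  rows: [0,0,0.0013,0.05,-0.002,0,0.05,0,0,0.0013,0.0947,-0.0043,0,0.05,0,0,0.0013,0.0947,-0.0043,0.06,0.05,0,0,0.0013,0.0947,-0.0043,0.12,0.05,0,0,0.0013,0.0947,-0.0043,0.16,0.05,0,0,0.0013,0.0947,-0.0043,0.177,0.05,0,0,0.0013,0.0947,-0.0043,0.177,0.05,0,0,0.0013,0.0947,-0.0043,0.177,0.05]

```text
clock: 7.12
eef_pos: [0.521, -0.205, 0.0734]
tool_rot: [0.726, 0.688, 0.0, 0.001]
ft_force: [-0.0, 0.1, -0.3]
grip_width: 0.0588
grasp_force: 64.7
```

Run:
```python
from h import *
snap('wrist','w4')
o=get_obs(); print(o['eef_pos'])
cv2.imwrite('pics/w4b.png',cv2.resize(cv2.imread('pics/w4.png'),(800,600),interpolation=cv2.INTER_CUBIC))
```

```text
[ 0.52124148 -0.20524772  0.07371231]
```

View pics/w4b.png

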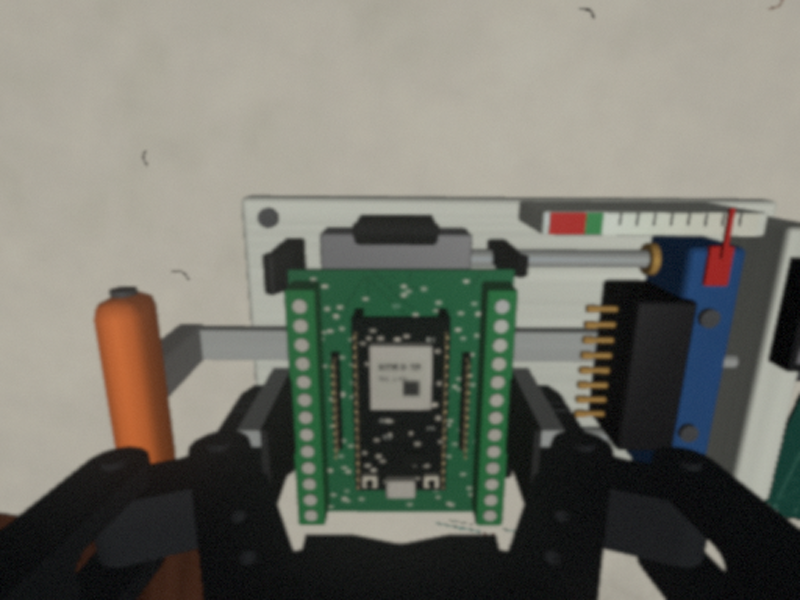

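The picture shows the held board (columns 288-514) between the front stop (inner top edge about 303,240), rear locator (about 488,242) and side lug (355-438, rows 215-245). All jig parts are where expected, so I'll compute the fine offset.

Run:
```python
from h import *
z=load('w4'); s=.64; P=lambda u,v,h=None:px(z,u*s-.2,v*s-.2,h)
o=get_obs(); T=R.from_quat(o['tool_rot']).inv(); t=lambda u,v,h:T.apply(P(u,v,h)-o['eef_pos']).round(4)
print('tool yaw',np.degrees(np.arctan2(*R.from_quat(o['tool_rot']).as_matrix()[[1,0],1])), o['eef_pos'])
for n,u,v,h in [('front stop inner far top',303,240,.045),('front stop outer far top',266,252,.045),('rear loc inner far top',488,241,.045),('rear outer near',525,272,.045),('lug L',355,232,.045),('lug R',438,232,.045),('lug top far L',362,216,.045),('lug top far R',430,216,.045),('deck far L',322,233,.03),('deck far R',471,235,.03),('base corner',246,198,.014),('base far R',700,200,.014),('pointer tip',733,208,.048),('green L',587,223,.048),('green R',603,222,.048),('hole',268,217,.014)]: print(n,t(u,v,h),P(u,v,h).round(4))
hb=o['eef_pos'][2]-.0127
print('board',t(289,270,hb),t(514,270,hb))
im=cv2.imread('pics/w4.png')[125:200,150:360]; cv2.imwrite('pics/w4c.png',cv2.resize(im,None,fx=3.8,fy=3.8,interpolation=cv2.INTER_CUBIC))
```

```text
tool yaw -3.049771134177703 [ 0.52124148 -0.20524772  0.07371231]
front stop inner far top [ 0.0437 -0.0284  0.0286] [ 0.4952 -0.1602  0.045 ]
front stop outer far top [ 0.04   -0.0397  0.0286] [ 0.4838 -0.1632  0.045 ]
rear loc inner far top [0.0434 0.0266 0.0287] [ 0.5502 -0.1634  0.045 ]
rear outer near [0.0339 0.0383 0.0288] [ 0.5614 -0.1734  0.045 ]
lug L [ 0.0461 -0.0129  0.0286] [ 0.5109 -0.1586  0.045 ]
lug R [0.0461 0.0117 0.0287] [ 0.5354 -0.1599  0.045 ]
lug top far L [ 0.0508 -0.0108  0.0286] [ 0.5133 -0.154   0.045 ]
lug top far R [0.0508 0.0092 0.0287] [ 0.5332 -0.155   0.045 ]
deck far L [ 0.0434 -0.025   0.0436] [ 0.4987 -0.1606  0.03  ]
deck far R [0.0428 0.0236 0.0437] [ 0.5472 -0.1639  0.03  ]
base corner [ 0.0531 -0.0535  0.0595] [ 0.4708 -0.1494  0.014 ]
base far R [0.0526 0.1057 0.06  ] [ 0.6298 -0.1584  0.014 ]
pointer tip [0.0535 0.0961 0.0259] [ 0.6201 -0.1569  0.048 ]
green L [0.0492 0.0545 0.0258] [ 0.5784 -0.1591  0.048 ]
green R [0.0495 0.0591 0.0258] [ 0.583 -0.159  0.048]
hole [ 0.0465 -0.0463  0.0595] [ 0.4776 -0.1564  0.014 ]
board [ 0.0382 -0.0296  0.0126] [0.0383 0.0313 0.0128]
```

View pics/w4c.png

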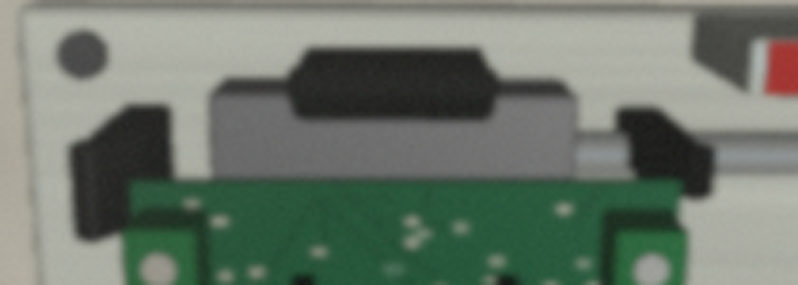

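Emit:
pendant:
  rows: [0,0,0,0,0,0,0.05,0,0,0,0,0,0,0.05,0,0,0,0,0,0,0.05]

```text
clock: 7.55
eef_pos: [0.5202, -0.2054, 0.0724]
tool_rot: [0.726, 0.688, 0.0, 0.0]
ft_force: [-0.1, 0.8, 0.2]
grip_width: 0.0585
grasp_force: 64.7
```

Emit:
pendant:
  rows: [0,0,0,0.0006,-0.0006,0,0.05,0,0,0,0.0006,-0.0006,0.006,0.05,0,0,0,0.0006,-0.0006,0.012,0.05,0,0,0,0.0006,-0.0006,0.018,0.05,0,0,0,0.0006,-0.0006,0.018,0.05]

```text
clock: 8.18
eef_pos: [0.5188, -0.2044, 0.053]
tool_rot: [0.726, 0.688, -0.0, -0.001]
ft_force: [-0.1, 0.2, -0.2]
grip_width: 0.0586
grasp_force: 64.7
```

Emit:
pendant:
  rows: [0,0,0,0,0,0.003,0.05,0,0,0,0,0,0.006,0.05,0,0,0,0,0,0.006,0.05]

```text
clock: 8.55
eef_pos: [0.5193, -0.2046, 0.0478]
tool_rot: [0.726, 0.688, -0.0, -0.0]
ft_force: [0.0, 0.1, -1.8]
grip_width: 0.0584
grasp_force: 64.7
```

Emit:
pendant:
  rows: [0,0,0,0,0,0.002,0.05,0,0,0,0,0,0.003,0.05,0,0,0,0,0,0.003,0.05]

```text
clock: 8.93
eef_pos: [0.5194, -0.2046, 0.0449]
tool_rot: [0.726, 0.688, -0.0, -0.0]
ft_force: [0.5, -0.1, -0.3]
grip_width: 0.059
grasp_force: 64.7
```

Emit:
pendant:
  rows: [0,0,0,0,0,0.001,0.05,0,0,0,0,0,0.001,0.05]

```text
clock: 9.18
eef_pos: [0.5196, -0.2047, 0.0446]
tool_rot: [0.726, 0.688, 0.0, 0.0]
ft_force: [-2.5, 1.3, 4.6]
grip_width: 0.0584
grasp_force: 65.3
```

The board met the deck at the predicted height. Now I'll release it, rise and check.

Emit:
pendant:
  rows: [0,0,0,0,0,0,0.076,0,0,0,0,0,0,0.076,0,0,0,0,0,0,0.076,0,0,0,0,0,-0.02,0.076,0,0,0,0,0,-0.08,0.076,0,0,0,-0.03,0,-0.14,0.076,0,0,0,-0.08,0,-0.16,0.076,0,0,0,-0.08,0,-0.16,0.076,0,0,0,-0.08,0,-0.16,0.076]

```text
clock: 10.3
eef_pos: [0.5146, -0.2842, 0.2031]
tool_rot: [0.726, 0.688, -0.0, -0.001]
ft_force: [0.7, 0.1, 0.4]
grip_width: 0.0757
grasp_force: 0.0
```

Run:
```python
from h import *
snap('wrist','w5')
o=get_obs(); print(o['eef_pos'])
cv2.imwrite('pics/w5b.png',cv2.resize(cv2.imread('pics/w5.png')[:240,100:450],None,fx=2.28,fy=2.28,interpolation=cv2.INTER_CUBIC))
```

```text
[ 0.514409   -0.28352034  0.20262826]
```

View pics/w5b.png

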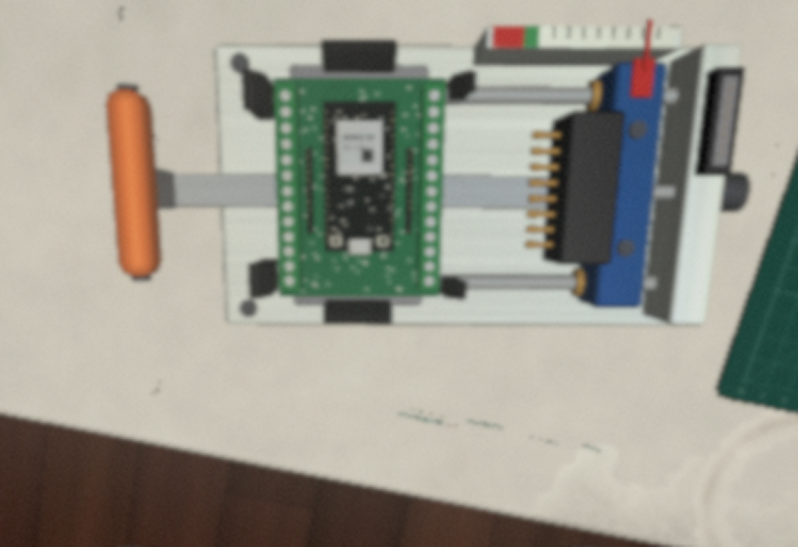

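The board sits flat between all six locators (crop columns 275-447, rows 80-295), and the pointer is home. The handle's ends are at (128,87) and (142,277) in the crop.

Run:
```python
from h import *
z=load('w5'); Q=lambda u,v,h=None:px(z,100+u/2.28-.3,v/2.28-.3,h)
a=lambda v:np.degrees(np.arctan2(v[1],v[0])).round(2)
e=np.array([Q(128,87,.058),Q(142,277,.058)]); print(e,e.mean(0),a(e[0]-e[1])-90)
f=np.array([Q(109,180,.062),Q(157,180,.062)]);print('sides',f,f.mean(0))
print('board z',[Q(*p)[2].round(4) for p in [(300,90),(410,90),(300,285),(410,285),(360,262)]])
print(tool([.4444,-.2005,.15]),a(R.from_quat(get_obs()['tool_rot']).as_matrix()[:,1]))
```

```text
[[ 0.44562174 -0.16876587  0.058     ]
 [ 0.44220691 -0.22984876  0.058     ]] [ 0.44391432 -0.19930732  0.058     ] -3.200000000000003
sides [[ 0.43650829 -0.19744825  0.062     ]
 [ 0.45250576 -0.19829275  0.062     ]] [ 0.44450702 -0.1978705   0.062     ]
board z [np.float64(0.0322), np.float64(0.0307), np.float64(0.0417), np.float64(0.032), np.float64(0.0321)]
[ 0.07905821 -0.0742298   0.05294438] -3.07
```

Emit:
pendant:
  rows: [0,0,0,0,0,0,0.036]

```text
clock: 10.48
eef_pos: [0.5147, -0.2831, 0.2027]
tool_rot: [0.725, 0.688, -0.0, -0.001]
ft_force: [-0.0, -1.0, -0.1]
grip_width: 0.0593
grasp_force: 0.0
```

Emit:
pendant:
  rows: [0,0,0,0.04,-0.037,0,0.036,0,0,0,0.079,-0.0748,0,0.036,0,0,0,0.079,-0.0748,0.05,0.036,0,0,0,0.079,-0.0748,0.08,0.036,0,0,0,0.079,-0.0748,0.08,0.036,0,0,0,0.079,-0.0748,0.08,0.036,0,0,0,0.079,-0.0748,0.08,0.036]

```text
clock: 11.35
eef_pos: [0.4459, -0.202, 0.1254]
tool_rot: [0.726, 0.688, 0.001, 0.001]
ft_force: [0.4, -0.8, -0.0]
grip_width: 0.036
grasp_force: 0.0
```

Emit:
pendant:
  rows: [0,0,0,0.002,-0.0015,0.02,0.036,0,0,0,0.002,-0.0015,0.045,0.036,0,0,0,0.002,-0.0015,0.06,0.036,0,0,0,0.002,-0.0015,0.068,0.036,0,0,0,0.002,-0.0015,0.068,0.036,0,0,0,0.002,-0.0015,0.068,0.036]

```text
clock: 12.1
eef_pos: [0.444, -0.1998, 0.0567]
tool_rot: [0.726, 0.688, 0.0, 0.001]
ft_force: [0.3, 0.2, 0.7]
grip_width: 0.036
grasp_force: 0.0
```

Emit:
pendant:
  rows: [0,0,0,0,0,0,0.005,0,0,0,0,0,0,0.005,0,0,0,0,0,0,0.005,0,0,0,0,0,0,0.005,0,0,0,0,0,0,0.005]

```text
clock: 12.72
eef_pos: [0.4434, -0.1997, 0.0567]
tool_rot: [0.726, 0.688, 0.0, 0.0]
ft_force: [-2.4, -0.3, 5.5]
grip_width: 0.0119
grasp_force: 59.3
```

Emit:
pendant:
  rows: [0,0,0,0,-0.004,0,0.005,0,0,0,0,-0.008,0,0.005,0,0,0,0,-0.012,0,0.005,0,0,0,0,-0.016,0,0.005,0,0,0,0,-0.02,0,0.005,0,0,0,0,-0.024,0,0.005,0,0,0,0,-0.028,0,0.005,0,0,0,0,-0.032,0,0.005,0,0,0,0,-0.032,0,0.005]

```text
clock: 13.85
eef_pos: [0.413, -0.1979, 0.0567]
tool_rot: [0.726, 0.688, 0.001, 0.001]
ft_force: [6.6, 1.8, 3.4]
grip_width: 0.0119
grasp_force: 59.2
```

Emit:
pendant:
  rows: [0,0,0,0,-0.002,0,0.005,0,0,0,0,-0.004,0,0.005,0,0,0,0,-0.005,0,0.005,0,0,0,0,-0.005,0,0.005]

```text
clock: 14.35
eef_pos: [0.4087, -0.1977, 0.0568]
tool_rot: [0.726, 0.688, 0.002, 0.002]
ft_force: [7.7, 1.7, 2.3]
grip_width: 0.0124
grasp_force: 59.1
```

Emit:
pendant:
  rows: [0,0,0,0,-0.001,0,0.005,0,0,0,0,-0.002,0,0.005,0,0,0,0,-0.003,0,0.005,0,0,0,0,-0.003,0,0.005,0,0,0,0,-0.003,0,0.005]

```text
clock: 14.98
eef_pos: [0.4062, -0.1975, 0.0568]
tool_rot: [0.726, 0.688, 0.002, 0.002]
ft_force: [9.4, 2.5, 0.5]
grip_width: 0.012
grasp_force: 59.0
```

Run:
```python
from h import *
snap('wrist','w6'); snap('top','top6')
p=cv2.imread('pics/w6.png'); t=cv2.imread('pics/top6.png')[145:240,340:405]
c=np.zeros((600,800,3),np.uint8); c[:360,:480]=cv2.resize(p,(480,360)); c[:456,485:797]=cv2.resize(t,None,fx=4.8,fy=4.8,interpolation=cv2.INTER_CUBIC)
c[362:600,:480]=cv2.resize(p[20:147,256:512],(480,238),interpolation=cv2.INTER_CUBIC)
cv2.imwrite('pics/c6.png',c)
```

```text
(no output)
```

View pics/c6.png

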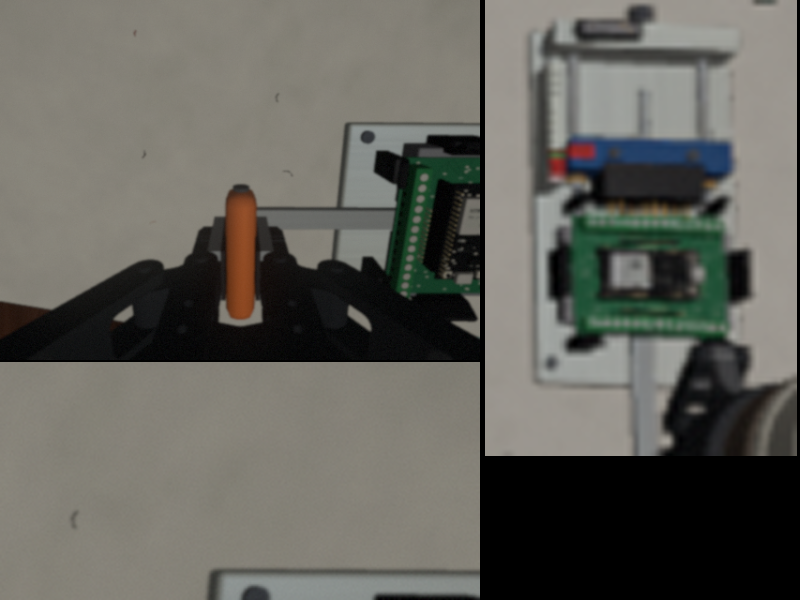

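The combined picture shows the probes on the seated board and the pointer's line at the green mark in the top view ((559,154), red below it at row 165). I've used up the picture views, so I'll measure the travel numerically.

Run:
```python
from h import *
snap('top','top7')
def bl(f):
    z=load(f); im=z['p'][145:240,340:405]; hsv=cv2.cvtColor(im,cv2.COLOR_RGB2HSV)
    m=cv2.inRange(hsv,(100,90,40),(125,255,255)); return z,m,im
z0,m0,i0=bl('top0'); z1,m1,i1=bl('top7')
g0=cv2.cvtColor(i0,cv2.COLOR_RGB2GRAY); 
# template: blue carriage and red flag, from home image
ys,xs=np.nonzero(m0); y0,y1,x0,x1=ys.min(),ys.max()+1,xs.min(),xs.max()+1; print(y0,y1,x0,x1, [v.mean() for v in np.nonzero(m1)],[v.mean() for v in np.nonzero(m0)],len(ys),m1.sum()//255)
T=cv2.resize(i0[y0-1:y1-1,x0:x1],None,fx=10,fy=10,interpolation=cv2.INTER_CUBIC); I=cv2.resize(i1,None,fx=10,fy=10,interpolation=cv2.INTER_CUBIC)
r=cv2.matchTemplate(I,T,cv2.TM_CCOEFF_NORMED); _,mx,_,p=cv2.minMaxLoc(r); dx,dy=p[0]/10-x0,p[1]/10-(y0-1); print(mx,dx,dy)
u,v=340+(x0+x1)/2,145+(y0+y1)/2-1
for h in (.040,.046): print(h,np.linalg.norm(px(z0,u+dx,v+dy,h)-px(z0,u,v,h)))
# red pointer/zone colours along the rail, now
for row in range(22,42): print(row+145,[tuple(int(k) for k in i1[row,c]) for c in range(13,18)])
o=get_obs();print(o['eef_pos'],o['ft_force'])
```

```text
14 23 17 51 [np.float64(31.922619047619047), np.float64(35.398809523809526)] [np.float64(17.158823529411766), np.float64(34.77647058823529)] 170 168
0.9275861382484436 0.6999999999999993 14.399999999999999
0.04 0.03700486406696806
0.046 0.03674803133013648
167 [(112, 113, 107), (159, 161, 153), (163, 165, 158), (147, 150, 145), (113, 114, 113)]
168 [(104, 105, 100), (151, 152, 145), (161, 163, 156), (147, 150, 145), (111, 112, 111)]
169 [(112, 113, 107), (158, 159, 152), (162, 164, 157), (147, 150, 145), (109, 110, 108)]
170 [(105, 106, 100), (151, 153, 146), (162, 164, 157), (147, 150, 145), (109, 111, 108)]
171 [(110, 111, 105), (157, 159, 152), (162, 165, 158), (148, 151, 145), (110, 112, 109)]
172 [(101, 102, 97), (152, 154, 147), (163, 165, 158), (149, 151, 146), (111, 113, 111)]
173 [(108, 110, 105), (159, 161, 154), (164, 167, 159), (150, 154, 148), (106, 112, 114)]
174 [(102, 104, 99), (154, 156, 149), (162, 165, 158), (138, 143, 137), (70, 72, 82)]
175 [(107, 105, 99), (152, 152, 145), (148, 148, 141), (115, 113, 109), (86, 45, 49)]
176 [(76, 66, 54), (98, 91, 70), (96, 81, 
[... 220 characters left out ...]
(135, 38, 38), (99, 31, 38), (30, 34, 59)]
180 [(89, 55, 53), (128, 42, 40), (135, 43, 42), (98, 31, 36), (31, 25, 39)]
181 [(96, 70, 69), (138, 85, 84), (139, 79, 77), (107, 60, 57), (62, 48, 42)]
182 [(105, 94, 93), (145, 127, 126), (140, 120, 118), (120, 100, 92), (103, 85, 61)]
183 [(65, 64, 61), (78, 75, 73), (98, 98, 95), (115, 116, 112), (110, 109, 103)]
184 [(77, 78, 76), (103, 106, 103), (134, 138, 135), (153, 157, 154), (139, 143, 140)]
185 [(119, 122, 119), (143, 148, 144), (154, 158, 154), (154, 157, 154), (130, 134, 131)]
186 [(156, 161, 157), (156, 160, 157), (152, 156, 152), (133, 136, 133), (81, 83, 81)]
[ 0.40618399 -0.19753964  0.05675666] [9.57223711 2.25657436 0.84100879]
```

Emit:
pendant:
  rows: [0,0,0,0,-0.0008,0,0.005,0,0,0,0,-0.0016,0,0.005,0,0,0,0,-0.0016,0,0.005,0,0,0,0,-0.0016,0,0.005,0,0,0,0,-0.0016,0,0.005,0,0,0,0,-0.0016,0,0.005]

```text
clock: 15.88
eef_pos: [0.4049, -0.1975, 0.0568]
tool_rot: [0.726, 0.688, 0.002, 0.002]
ft_force: [9.1, 2.2, 0.8]
grip_width: 0.0119
grasp_force: 58.9
```

Run:
```python
from h import *
snap('top','top8')
z0=load('top0'); i1=load('top8')['p'][145:240,340:405]; i0=z0['p'][145:240,340:405]
T=cv2.resize(i0[13:22,17:51],None,fx=10,fy=10,interpolation=cv2.INTER_CUBIC); I=cv2.resize(i1,None,fx=10,fy=10,interpolation=cv2.INTER_CUBIC)
_,mx,_,p=cv2.minMaxLoc(cv2.matchTemplate(I,T,cv2.TM_CCOEFF_NORMED)); print(mx,p[0]/10-17,p[1]/10-13)
m=cv2.inRange(cv2.cvtColor(i1,cv2.COLOR_RGB2HSV),(100,90,40),(125,255,255)); print(np.nonzero(m)[0].mean())
for row in range(29,35): print(row+145,[tuple(int(k) for k in i1[row,c]) for c in range(13,18)])
o=get_obs();print(o['eef_pos'],o['ft_force'],o['joint_vel'])
```

```text
0.9395490288734436 0.6000000000000014 15.0
32.34319526627219
174 [(102, 104, 99), (153, 155, 149), (163, 166, 158), (141, 145, 140), (80, 88, 97)]
175 [(107, 106, 100), (152, 153, 146), (149, 150, 142), (117, 117, 112), (70, 51, 61)]
176 [(82, 68, 57), (97, 89, 69), (103, 90, 72), (102, 77, 65), (103, 38, 39)]
177 [(67, 59, 47), (89, 76, 48), (85, 72, 46), (67, 53, 41), (86, 32, 37)]
178 [(93, 46, 44), (136, 45, 39), (133, 43, 39), (96, 35, 39), (55, 32, 49)]
179 [(87, 46, 44), (130, 36, 34), (134, 39, 37), (99, 32, 38), (34, 35, 59)]
[ 0.40485038 -0.19745736  0.05676272] [9.28597563 2.01745843 0.69227543] [ 4.59007571e-04 -6.56459856e-05  3.08060232e-03  9.51296436e-04
  9.72621971e-04  1.16661990e-04]
```

The travel reads about 38.5 mm both from the arm and from the image, which is mid-green.

```bash
python3 -c "
from workcell import workorder
print(workorder.job_done())"
```

```text
the job is handed in; nothing more can be done
None
```

The terminal board lies flat in the nest, let go, and the fingers hold the handle about 38.5 mm out with the pointer in the green; the job was handed in at about 16 s, with no verdict returned.

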